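Slide the tall mantel clock home in the test row

TASK

The tall mantel clock is on its running test and has been drawn forward out of the row of clocks, off line and askew. Push it with the fingertips, low on its wooden plinth and never on the case above, so that it slides along the bench without tipping or being lifted, back into the gap between the two small clocks: square and flush against the wooden rail behind, and about midway in the gap. Leave everything else on the bench where it is, and take the hand away at the end.

Things in the scene. Friction and masses are not known exactly. Their poses are not given: they have to be found in the camera images.
- clock: tall dark-wood mantel clock, 240 mm high, about 1.6 kg; 6 to 14 N slide it, pushed high on the case it tips. Stands on its plinth, a plain block 126 mm deep (x), 150 wide (y), 36 high, edges rounded 3 mm; on it a moulding set in 8 mm, to 42 mm height. Origin: centre of the plinth's underside. x points from the dial to its back (away from the robot when home), z up
- clock_case: case on the plinth (dial, door, cornice, brass handle), 36 to 240 mm above the bench, one rigid piece with it, same origin and axes; from 28 mm in front of the origin (dial 37 mm) to 48 mm behind it, 112 mm wide; cornice 92 x 130 mm at 176 to 188 mm height, its front 36 mm in front of the origin. Not to be pushed or touched
- clock_back (a point): middle of the plinth's back face, 18 mm above the bench, 63 mm along the clock's x from its origin
- clock_front (a point): middle of the plinth's front face, 18 mm above the bench, 63 mm against the clock's x from its origin
- rail: fixed hardwood rail behind the row, 560 mm long, 30 high, 22 thick. Origin: on its front face (towards the robot), bench level, middle of the tall clock's gap (about 240 mm wide). x points away from the robot, square to the rail, y left along it, z up. Home: plinth back face on the rail's front face, clock origin 63 mm in front of the rail's origin, same yaw
- alarm: small steel drum alarm clock with two bells, 50 mm deep, 88 mm wide, 115 mm high, standing in the row on one side of the gap, its centre about 45 mm in front of the rail and 167 mm from the middle of the gap. Origin: centre of its underside
- travel: small brass travelling clock with a handle, 64 mm deep, 76 mm wide, 127 mm high, standing in the row on the other side of the gap (the two may be swapped), about 45 mm in front of the rail and 167 mm from the middle of the gap. Origin: centre of its underside
- oil: oil pot stand, a wooden block 44 x 86 mm with three little steel pots, 24 mm high; bystander. Origin: centre of its underside
- loupe: black eyeglass, a stubby cone 36 mm across and 30 mm high; bystander. Origin: centre of its underside
- key: brass winding key lying flat, 54 mm long, 36 mm over its wings, 9 mm high; bystander. Origin: on the bench where the shank meets the wings
- driver: screwdriver lying flat, 160 mm long; bystander. Origin: near its middle, on the bench
- bob: brass pendulum bob, a disc 64 mm across and 15 mm high; bystander. Origin: centre of its underside
- tin: round metal parts tin, 74 mm across, 28 mm high; bystander. Origin: centre of its underside
There are look-alikes about, which are no part of the job. Leave any blue, orange or purple look-alike of the clock alone.

How it is judged:
By the outcome, as a careful person would: the job done as asked, in the order asked, and still so for the second after the job is handed in, with the robot touching nothing.
It also fails if it takes over 67 s, if anything falls off the work surface, if the arm or the gripper's body presses on something with over 40 N, if the wrist force passes 120 N, or if a joint passes its speed limit or range.

ROBOT

A 6-joint arm with a two-finger parallel gripper is mounted at the origin on the work surface. World frame = base frame: x ahead of the robot, y to its left, z up, the work surface at z = 0. Lengths are in mm, angles in rad, forces in N, time in s.
With the tool pointing down it reaches from about 325 to 875 mm from the base axis. Payload 4.4 kg.
Tool frame: the origin (TCP) lies on the centre line of the jaws, within the pads' length; the fingertips stand ahead of it and the grasp point (between the pads) lies 6 mm ahead of it (ctrl.tcp_to_tips is the z of the fingertips in the tool frame, in mm); z points along the fingers, y is the line along which they close (so a half turn about z gives the same grasp; the last joint's range is limited). The gripper opens to 85 mm and grips with 20 to 120 N. Pads are 22 mm wide; open, the fingers measure 114 mm over their backs; the gripper's body (76 mm by 85 mm) begins 54 mm behind the grasp point. The pads swing forward as they close: fully open they stand 13 mm farther back than shut.
Start: joints at [1.097, 0.207, 1.542, -0, 1.393, -0.15], TCP at [182.958, 545.118, 256.282] pointing down, gripper open.
Joint ranges: [-2.73, 2.73], [-0.86, 2.22], [0.23, 2.46], [-1.11, 4.25], [0.08, 2.63], [-2.82, 2.82]. Speed limits (rad/s): [2.79, 2.79, 3.14, 3.14, 3.14, 3.14].

INTERFACE

Orientations are given as a 3x3 rotation matrix whose columns are the frame's x, y, z axes.
In Python, from plant import ctrl, sensors, optics gives the robot as it stands. Calls block until the motion is done:
- ctrl.move_ptp(position, orientation): joint-space move of the TCP to a pose.
- ctrl.move_l(position, rot=None, vel=150, threshold=None): straight line of the TCP; rot=None keeps the orientation; vel is the mean speed in mm/s. With threshold (N) it stops when the force on the tool has changed by that much, and returns True; else False.
- ctrl.set_joints(angles): joint-space move.
- ctrl.gripper_to(opening, force=None): finger opening in mm; force is the grip in N (None keeps the last); returns when the fingers have stopped.
- ctrl.hold(seconds).
- ctrl.solve_ik(position, orientation): joint angles nearest the present ones, or None.
- sensors.read_state(): the state.
- optics.grab_frame(name): name is "scene" or "top"; returns (picture, depth): 420x560x3 uint8, red, green, blue; 420x560 float32, mm along the optical axis (not along the pixel's ray), 0 where there is no reading.
- optics.camera_params(name): a dict with "mtx" (3x3 intrinsics, pixels), "R" (3x3) and "t" (3): a world point X has camera coordinates R X + t. Camera axes: x right, y down, z forward; pixel columns grow to the right and rows downward; lengths in mm; the calibration is good to about 2 mm. A picture is of the moment at which its call begins. camera_params takes no time and is no camera call.
A pose or a line that the arm cannot do raises ctrl.MotionError and nothing moves.
- ctrl.finish_job(): hands the job in; it is judged then, once.
The state is a dict: "t": time; "q": joint angles; "qvel": joint speeds; "tau": joint torques, N m; "eef_pos": TCP position; "eef_rot": TCP orientation; "force": force on the tool from outside, world axes, zero at the start; "wrist_torque": the same for the moment, N m; "grip_width": finger opening in mm; "grasp_force": force on a finger pad.
Only numpy, scipy, OpenCV 4.12 (cv2) and the standard library are available. Lean on these libraries where they do the work, as an engineer would, in place of code of your own. Each camera call takes 0.05 s, during which the arm holds its last target. There are 200 camera calls.

## Working session

There is one attempt and no reset: what is moved stays moved. The work goes in short steps, each a Python script; the robot and the scene stay as the last script left them, time stands still between calls to the robot, and variables do not carry over. Pictures are saved under pics/ and viewed, at most 10 in all, crops included, and the job is handed in when it is done.

```bash
ls; mkdir -p pics
python3 - <<'E'
from plant import ctrl,sensors,optics
import cv2,numpy as np
for n in("scene","top"):
    p,d=optics.grab_frame(n); np.savez(f"{n}0.npz",p=p,d=d)
    cv2.imwrite(f"pics/{n}0.png",p[:,:,::-1])
    c=optics.camera_params(n); print(n,c["mtx"].round(1).tolist(),c["R"].round(3).tolist(),c["t"].round(1), (-c["R"].T@c["t"]).round())
print(ctrl.tcp_to_tips, sensors.read_state()["t"])
E
```

```text
pics
scene [[402.7, 0.0, 281.8], [0.0, 402.7, 212.7], [0.0, 0.0, 1.0]] [[0.39, 0.921, -0.016], [0.56, -0.251, -0.79], [-0.731, 0.299, -0.614]] [-237.  -256.5 1445.9] [1293. -279.  681.]
top [[491.0, 0.0, 280.3], [0.0, 491.0, 214.1], [0.0, 0.0, 1.0]] [[0.014, -1.0, 0.008], [-0.991, -0.015, -0.132], [0.133, -0.007, -0.991]] [  13.5  548.5 1151.5] [ 391.   29. 1214.]
25.0 0.1
```

View pics/scene0.png

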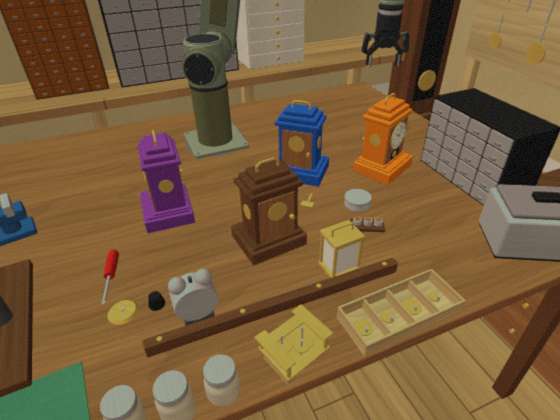

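View pics/top0.png

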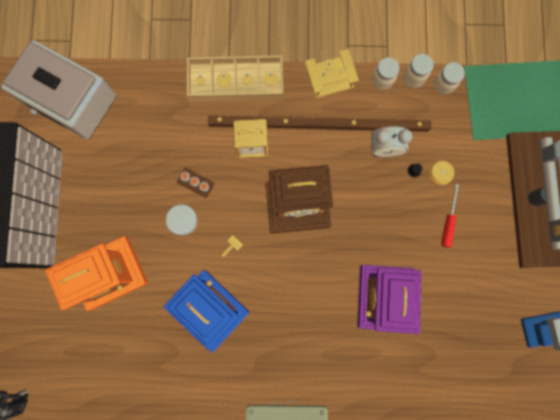

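Candidates for the clock in the top view are dark wood (300,199), orange (95,272), blue (207,311) and purple (391,298). I choose the dark-wood one at (300,199), which stands in front of the rail (320,124) with travel (251,138) and alarm (391,142) either side of the gap. In the scene view it is at (268,210).

```bash
cat > h.py <<'E'
import numpy as np,cv2
from plant import optics
def cloud(n,p=None,d=None):
    if p is None: p,d=optics.grab_frame(n)
    c=optics.camera_params(n); v,u=np.indices(d.shape)
    K=c["mtx"]; C=np.stack([(u-K[0,2])/K[0,0]*d,(v-K[1,2])/K[1,1]*d,d],-1)
    X=(C-c["t"])@c["R"]; X[d==0]=np.nan
    return X,p
def sel(X,z0,z1,lo,hi):
    m=(X[...,2]>z0)&(X[...,2]<z1)&(X[...,:2]>lo).all(-1)&(X[...,:2]<hi).all(-1)
    return m
E
python3 - <<'E'
from h import *
for n in("scene","top"):
    f=np.load(f"{n}0.npz"); X,p=cloud(n,f["p"],f["d"])
    r=(199,300) if n=="top" else (210,268)
    print(n,"clock top",X[r].round())
    for nm,z0,z1,lo,hi in[("bench",-20,20,(450,-100),(560,100)),("plinth",30,43,(520,-110),(735,110)),("rail",22,40,(780,-400),(900,300)),("case",60,230,(520,-110),(735,110)),("cornice",170,195,(520,-110),(735,110)),("alarm",40,100,(700,-300),(900,-120)),("travel",40,120,(700,40),(900,200))]:
        P=X[sel(X,z0,z1,lo,hi)]
        if len(P)<5: print(nm,len(P));continue
        q=P[:,:2].astype(np.float32); R=cv2.minAreaRect(q)
        print(nm,len(P),"z med",np.median(P[:,2]).round(1),"rect",[np.round(a,1) for a in R],"pct",np.percentile(q,[1,99],axis=0).round().tolist())
    # rail front edge line
    P=X[sel(X,22,40,(780,-400),(900,300))]
    ys=np.arange(-280,260,20);e=[(y,np.percentile(P[abs(P[:,1]-y)<10,0],[3,97])) for y in ys if (abs(P[:,1]-y)<10).sum()>8]
    for k in(0,1): print("railx fit",np.polyfit([a for a,_ in e],[b[k] for _,b in e],1))
    if n=="top": cv2.imwrite("pics/crop1.png",cv2.resize(p[100:250,200:420,::-1],None,fx=3.5,fy=3.5,interpolation=2))
E
```

```text
scene clock top [624. -38. 138.]
bench 233 z med 1.6 rect [array([ 5.05e+02, -1.00e-01]), array([199.9, 108.8]), np.float64(89.8)] pct [[451.0, -100.0], [559.0, 99.0]]
plinth 616 z med 37.1 rect [array([618.9, -14.2]), array([248.4, 121.5]), np.float64(59.9)] pct [[525.0, -102.0], [728.0, 63.0]]
rail 3252 z med 31.0 rect [array([839.9, -56. ]), array([631.7, 119.9]), np.float64(90.0)] pct [[780.0, -348.0], [898.0, 256.0]]
case 4403 z med 153.4 rect [array([643.6,   3.3]), array([261.3, 136.3]), np.float64(29.3)] pct [[556.0, -85.0], [731.0, 102.0]]
cornice 641 z med 188.4 rect [array([584.8, -21.9]), array([ 93.1, 130.4]), np.float64(6.0)] pct [[549.0, -89.0], [635.0, 44.0]]
alarm 1765 z med 71.8 rect [array([ 802. , -204.3]), array([216.7, 146.6]), np.float64(8.2)] pct [[705.0, -285.0], [899.0, -122.0]]
travel 1384 z med 98.2 rect [array([729. ,  92.2]), array([62.8, 75.8]), np.float64(4.6)] pct [[701.0, 54.0], [761.0, 129.0]]
railx fit [4.95295499e-02 7.86822935e+02]
railx fit [1.36136384e-01 8.43690756e+02]
top clock top [556. -17. 216.]
bench 2407 z med 0.1 rect [array([504.9,  -
[... 242 characters left out ...]
y([839.9, -68.8]), array([119.9, 660.3]), np.float64(0.0)] pct [[780.0, -385.0], [897.0, 258.0]]
case 3230 z med 202.6 rect [array([639.9,   5.1]), array([245.8, 147.5]), np.float64(23.2)] pct [[535.0, -83.0], [729.0, 106.0]]
cornice 646 z med 187.8 rect [array([583.7, -19.6]), array([ 92.9, 130.1]), np.float64(5.9)] pct [[533.0, -87.0], [633.0, 48.0]]
alarm 1004 z med 71.7 rect [array([ 800. , -209.8]), array([179.7, 199.9]), np.float64(90.0)] pct [[700.0, -297.0], [900.0, -122.0]]
travel 828 z med 105.9 rect [array([775.9, 111. ]), array([180.2,  84.2]), np.float64(19.5)] pct [[700.0, 57.0], [760.0, 133.0]]
railx fit [5.06000040e-02 7.87013936e+02]
railx fit [2.33340140e-02 8.56036264e+02]
```

View pics/crop1.png

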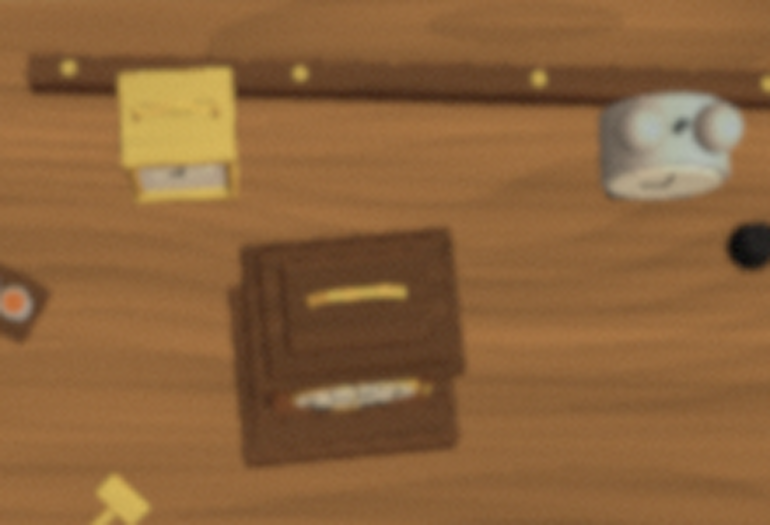

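The crop confirms it: dark-wood clock, dial towards the robot, plinth front strip at crop (350,440), with nothing in the way to the rail. I still need to bound the rail and the small clocks properly.

Run:
```python
from h import *
for n in("scene","top"):
    f=np.load(f"{n}0.npz"); X,p=cloud(n,f["p"],f["d"])
    if n=="top": print([X[a].round().tolist() for a in((124,320),(142,391),(130,251),(246,233),(182,196),(219,181))])
    P=X[sel(X,26,36,(700,-330),(800,300))]
    ys=np.arange(-95,60,8);e=[(y,*np.percentile(P[abs(P[:,1]-y)<5,0],[5,95])) for y in ys if (abs(P[:,1]-y)<5).sum()>5]
    e=np.array(e); print(e.round(1)[::4].tolist())
    for k in(1,2): print("rail",np.polyfit(e[:,0],e[:,k],1))
    c=np.array([574.3,-21.8]);th=np.radians(6);A=np.array([[np.cos(th),np.sin(th)],[-np.sin(th),np.cos(th)]])
    Q=(X[...,:2]-c)@A.T; z=X[...,2]
    m=(z>26)&(z<40)&(abs(Q)<90).all(-1); print("plinth local pct",np.percentile(Q[m],[0.5,1,2,98,99,99.5],axis=0).round(1).tolist())
    for nm,z0,z1,lo,hi in[("alarm",45,75,(660,-280),(780,-100)),("travel",40,105,(660,40),(780,180)),("traveltop",85,110,(660,40),(780,180))]:
        q=X[sel(X,z0,z1,lo,hi)][:,:2]
        print(nm,len(q),np.percentile(q,[1,99],axis=0).round(1).tolist(),cv2.minAreaRect(q.astype(np.float32)))
    q=X[sel(X,25,36,(700,-400),(800,300))]; print("rail ends y",np.percentile(q[:,1],[.5,99.5]))
```

```text
[[-95.0, 773.3, 792.8], [-63.0, 773.3, 792.5], [-31.0, 774.2, 793.3], [1.0, 772.5, 793.6], [33.0, 774.3, 793.4]]
rail [-1.96376701e-01  7.63996538e+02]
rail [5.58166989e-03 7.93490852e+02]
plinth local pct [[-61.8, -76.2], [-58.8, -76.1], [-55.6, -75.9], [62.9, 71.8], [63.4, 73.1], [63.6, 73.7]]
alarm 447 [[728.9, -279.2], [753.2, -200.1]] ((746.6605224609375, -232.35589599609375), (36.174930572509766, 89.76400756835938), 26.769426345825195)
travel 801 [[701.4, 53.6], [760.5, 129.0]] ((745.6065673828125, 81.0045166015625), (95.64389038085938, 49.86308670043945), 56.220401763916016)
traveltop 795 [[695.9, 53.4], [761.1, 129.3]] ((726.8775634765625, 92.040771484375), (67.03992462158203, 75.80418395996094), 4.632053375244141)
rail ends y [-352.58218956  199.1480375 ]
[[778.0, -75.0, 28.0], [715.0, -236.0, 96.0], [730.0, 92.0, 124.0], [471.0, 137.0, 5.0], [627.0, 230.0, 23.0], [534.0, 263.0, 27.0]]
[[-95.0, 772.5, 792.9], [-63.0, 772.9, 793.0], [-31.0, 771.9, 792.2], [1.0, 773.2, 790.7], [33.0, 773.6, 793.6]]
rail [-1.23869488e-01  7.66815102e+02]
rail [1.04502944e-03 7.92633111e+02]
plinth local pct [[-63.7, -73.6], [-63.5, -73.4], [-63.3, -72.3], [55.4, 75.6], [57.9, 75.9], [59.7, 76.1]]
alarm 194 [[698.5, -278.0], [749.4, -196.7]] ((709.3558349609375, -227.8964080810547), (94.41743469238281, 44.84451675415039), 57.862770080566406)
travel 391 [[693.8, 56.2], [760.1, 132.7]] ((727.892578125, 94.7386245727539), (65.71525573730469, 76.18421173095703), 4.493340492248535)
traveltop 809 [[693.9, 57.5], [759.8, 132.6]] ((727.7896728515625, 94.77217102050781), (66.01061248779297, 76.04694366455078), 4.022815227508545)
rail ends y [-350.02676677  202.64615312]
```

```bash
cat >> h.py <<'E'
from plant import ctrl,sensors
A=np.radians(30)
def pose(P,d,L=25.0,s=1):
    """TCP pose with the forward tip corner at P, pushing along unit d, tool leaning back by A"""
    d=np.array([*d,0.])/np.linalg.norm(d); k=np.array([0,0,1.])
    z=d*np.sin(A)-k*np.cos(A); f=d*np.cos(A)+k*np.sin(A); y=s*np.cross(z,f)
    return np.array(P,float)-L*z-11*f, np.column_stack([np.cross(y,z),y,z])
def st():
    s=sensors.read_state(); return round(s["t"],2),s["eef_pos"].round(1),s["force"].round(1),s["q"].round(2)
E
python3 - <<'E'
from h import *
d=(0,-1)
s0=sensors.read_state()
ctrl.move_l(s0["eef_pos"]+[0,0,150],vel=300)
for s in(1,-1):
    qs=[ctrl.solve_ik(*pose(P,d,s=s)) for P in((570,100,350),(570,100,15),(570,2,15))]
    print(s,[None if q is None else q.round(2).tolist() for q in qs])
    qs=[ctrl.solve_ik(*pose(P,(1,0),s=s)) for P in((475,-73,200),(475,-73,15),(650,-73,15))]
    print(s,[None if q is None else q.round(2).tolist() for q in qs])
E
```

```text
1 [None, [0.3, 0.64, 1.55, -0.54, 1.18, -2.57], [0.14, 0.58, 1.65, -0.6, 1.08, -2.67]]
1 [[-0.51, -0.31, 2.21, 0.34, 0.81, 0.88], [-0.51, 0.15, 2.32, 0.89, 0.32, 0.26], [-0.33, 0.42, 1.92, 0.5, 0.34, 0.81]]
-1 [[0.3, 0.28, 1.31, -0.5, 1.71, 0.27], [0.3, 0.64, 1.55, -0.54, 1.18, 0.57], [0.14, 0.58, 1.65, -0.6, 1.08, 0.48]]
-1 [[-0.51, -0.31, 2.21, 0.34, 0.81, -2.26], None, [-0.33, 0.42, 1.92, 0.5, 0.34, -2.33]]
```

Run:
```python
from h import *
d=(0,-1)
p,R=pose((570,100,330),d,s=-1); ctrl.move_ptp(p,R); print(st())
ctrl.move_l(p+[0,0,-290],vel=200); print(st())
h=ctrl.move_l(p+[0,0,-345],vel=20,threshold=4); print("bench",h,st())
e=sensors.read_state()["eef_pos"]; ctrl.move_l(e+[0,0,4],vel=40)
print(st())
X,p=cloud("scene"); cv2.imwrite("pics/s1.png",p[:,:,::-1])
```

```text
(2.83, array([569.8, 123. , 346.5]), array([ 0.8,  0. , -0.9]), array([ 0.3 ,  0.29,  1.33, -0.5 ,  1.67,  0.29]))
(4.42, array([571.1, 122.4,  57.6]), array([-0.6,  0.2,  0.4]), array([ 0.3 ,  0.6 ,  1.55, -0.53,  1.22,  0.55]))
bench True (6.32, array([570. , 122. ,  14.1]), array([-0.8,  0.9,  4.2]), array([ 0.3 ,  0.66,  1.55, -0.55,  1.16,  0.59]))
(6.6, array([570.2, 122.1,  18.3]), array([-0.5,  0.3, -0.8]), array([ 0.3 ,  0.66,  1.55, -0.55,  1.17,  0.58]))
```

View pics/s1.png

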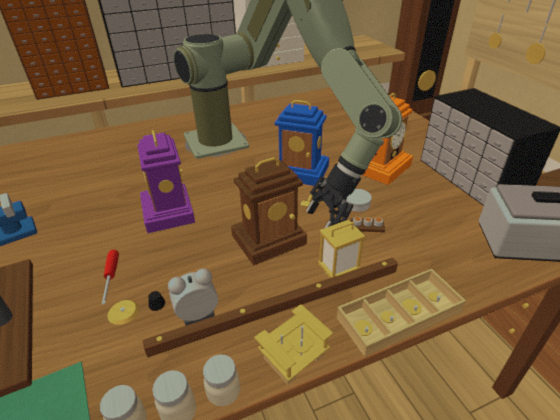

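The picture shows the tilted gripper standing low at (340,195), left of the clock's plinth and clear of everything. Next is the sideways push.

Run:
```python
from h import *
e=sensors.read_state()["eef_pos"]
h=ctrl.move_l([570,55,18.3],vel=30,threshold=3); print("contact",h,st()[:3])
y=sensors.read_state()["eef_pos"][1]; off=y-58.4; print("off",off)
off=np.clip(off,9,16); tgt=1.5+off
h=ctrl.move_l([570,tgt,18.3],vel=30,threshold=40); print("pushed",h,st()[:3])
ctrl.move_l([570,tgt+25,18.3],vel=80)
for n in("top","scene"):
    X,p=cloud(n)
    q=X[sel(X,172,193,(480,-170),(700,45))][:,:2]; m=cv2.minAreaRect(q.astype(np.float32)); print(n,len(q),m)
cv2.imwrite("pics/s2.png",p[:,:,::-1])
```

```text
contact True (8.18, array([570.1,  72.2,  18. ]), array([0.2, 1.6, 0.8]))
off 13.765676727693453
pushed False (10.22, array([570.5,  18.4,  17.6]), array([ 0.5, 10.9,  1.9]))
top 641 ((575.9781494140625, -69.2320327758789), (130.02133178710938, 92.48675537109375), 89.76190948486328)
scene 589 ((577.3107299804688, -71.52110290527344), (129.97996520996094, 92.12295532226562), 89.85035705566406)
```

View pics/s2.png

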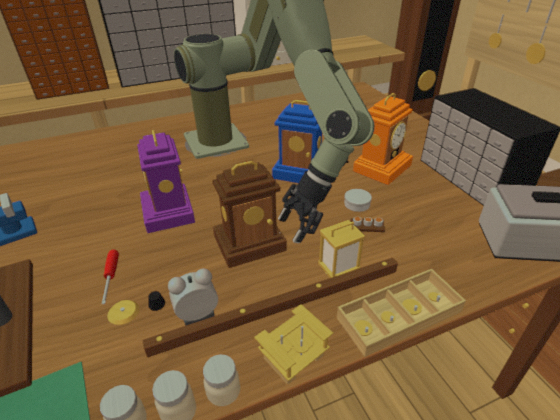

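The clock is now square and about 3 mm short of mid-gap; its plinth is at (250,240) and the neighbours haven't moved. I'll nudge it those 3 mm, then move round to the front.

Run:
```python
from h import *
ctrl.move_l([570.5,24,18],vel=80)
print(ctrl.move_l([570.5,12.3,18.3],vel=20,threshold=40)); ctrl.hold(.2); print(st()[:3])
ctrl.move_l([570.5,70,20],vel=120); ctrl.move_l([570.5,80,345],vel=250)
yc=-73.5
p,R=pose((485,yc,330),(1,0),s=1)
ctrl.move_ptp(p,R); print(st())
ctrl.move_l([p[0],yc,30],vel=200)
h=ctrl.move_l([p[0],yc,8],vel=20,threshold=4); e=sensors.read_state()["eef_pos"]; print("bench",h,e)
ctrl.move_l([p[0],yc,e[2]+4],vel=40); print(st())
X,q=cloud("top"); cv2.imwrite("pics/t3.png",q[60:320,150:450,::-1].repeat(2,0).repeat(2,1))
q=X[sel(X,172,193,(480,-170),(700,45))][:,:2]; print(cv2.minAreaRect(q.astype(np.float32)))
```

```text
False
(12.07, array([571. ,  15.7,  18.2]), array([-1.2, 11.7,  2.8]))
(14.96, array([463. , -73.6, 345.9]), array([ 0.4, -0.2, -0.4]), array([-0.49, -0.42,  2.  ,  0.27,  1.1 ,  1.01]))
bench True [463.09579681 -73.39852484  13.87208967]
(18.0, array([463.1, -73.6,  17.9]), array([ 0.4, -0.8, -0.5]), array([-0.5 ,  0.21,  2.3 ,  0.98,  0.29,  0.17]))
((576.5968017578125, -71.85954284667969), (128.80609130859375, 92.74742889404297), 89.77151489257812)
```

View pics/t3.png

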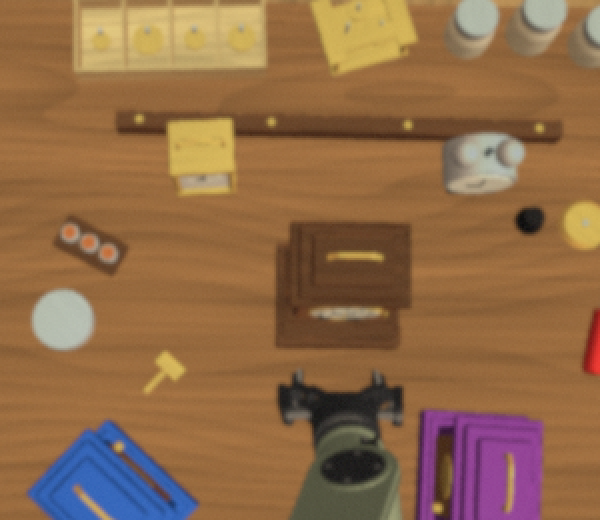

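The gripper is centred at crop (340,395) in front of the plinth (338,345). Now the push home.

Run:
```python
from h import *
print(ctrl.move_l([484,-73.5,18],vel=80,threshold=6),st()[:3])
print(ctrl.move_l([615,-73.5,18],vel=50,threshold=40),st()[:3])
print(ctrl.move_l([650,-73.5,18],vel=20,threshold=22),st()[:3])
ctrl.hold(.3); print(st()[:3])
e=sensors.read_state()["eef_pos"]
ctrl.move_l([e[0]-60,-73.5,20],vel=120)
for n in("top","scene"):
    X,p=cloud(n)
    q=X[sel(X,172,193,(600,-170),(800,45))][:,:2]; print(n,len(q),cv2.minAreaRect(q.astype(np.float32)))
    if n=="top":
        t=X[sel(X,85,110,(660,40),(780,180))][:,:2]; print("travel",cv2.minAreaRect(t.astype(np.float32)))
        cv2.imwrite("pics/t4.png",cv2.resize(p[80:240,200:440,::-1],None,fx=3,fy=3))
    else: cv2.imwrite("pics/s4.png",cv2.resize(p[150:350,140:420,::-1],None,fx=2.8,fy=2.8))
```

```text
False (18.47, array([483.9, -73.3,  17.7]), array([ 0.3, -0. , -0.5]))
False (21.23, array([609.3, -71.1,  15.2]), array([-22.2,   0.6,  16.2]))
True (22.43, array([631.6, -70.8,  14.2]), array([-7.6, -0.3,  8.8]))
(22.73, array([631.6, -70.8,  14.2]), array([-6.4,  0.1,  7.5]))
top 623 ((718.205810546875, -69.5848388671875), (93.74559020996094, 130.65463256835938), 0.08590687811374664)
travel ((727.09765625, 94.71647644042969), (65.00684356689453, 76.0048599243164), 4.140443801879883)
scene 727 ((718.3792114257812, -71.61602020263672), (130.03607177734375, 93.73426055908203), 89.95040893554688)
```

View pics/t4.png

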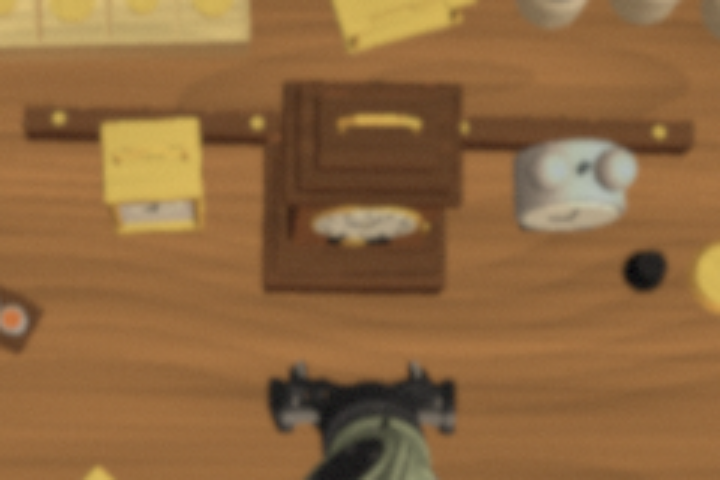

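View pics/s4.png

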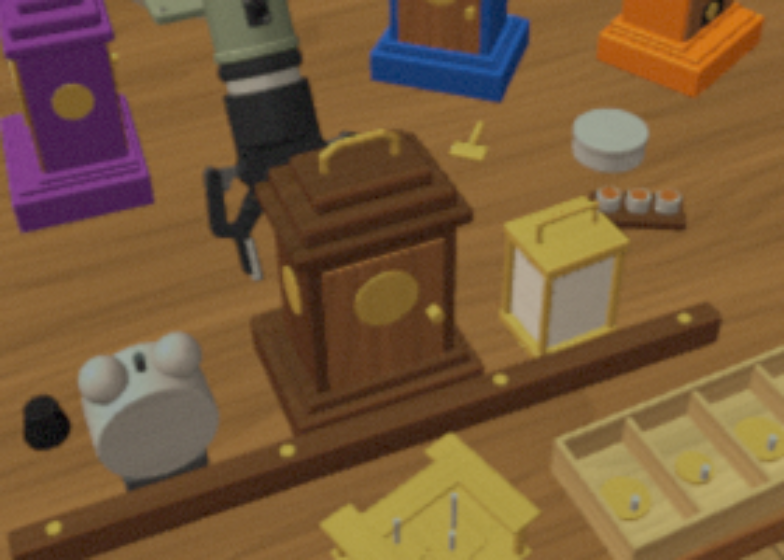

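The clock stands square in the gap against the rail; the plinth is at (355,240) in the top crop and the neighbours haven't moved. Part of the stop force may have been tips scraping the bench, so I'll press once more, slightly higher, to make sure it is flush.

Run:
```python
from h import *
ctrl.move_l([620,-73.5,22],vel=80); print(st()[:3])
print(ctrl.move_l([660,-73.5,25],vel=20,threshold=32),st()[:3])
ctrl.hold(.3);print(st()[:3])
e=sensors.read_state()["eef_pos"]
ctrl.move_l([e[0]-80,-73.5,24],vel=120)
ctrl.move_l([e[0]-110,-73.5,250],vel=200)
ctrl.hold(.3)
for n in("top","scene"):
    X,p=cloud(n)
    q=X[sel(X,172,193,(600,-170),(800,45))][:,:2]; print(n,len(q),cv2.minAreaRect(q.astype(np.float32)))
    # plinth front top edge and rail front edge, slope
    P=X[sel(X,26,36,(765,-340),(800,40))]; P=P[(P[:,1]<-155)|(P[:,1]>10)]
    c=[(y,np.median(P[abs(P[:,1]-y)<8,0])) for y in range(-335,40,10) if (abs(P[:,1]-y)<8).sum()>8]
    print("rail centreline",np.polyfit(*np.array(c).T,1))
    if n=="scene": cv2.imwrite("pics/s5.png",cv2.resize(p[230:330,210:330,::-1],None,fx=6,fy=6,interpolation=2))
print(st()[:3])
```

```text
(24.23, array([619.4, -73.2,  21.5]), array([ 0.2,  0.2, -0.2]))
True (25.18, array([631.1, -73.1,  21.6]), array([-0.6,  0.3,  0.2]))
(25.48, array([631. , -73. ,  21.3]), array([-1. ,  0.2, -0.1]))
top 629 ((717.6683959960938, -69.7354507446289), (131.05262756347656, 92.88368225097656), 89.9805908203125)
rail centreline [3.13263628e-03 7.82176674e+02]
scene 730 ((718.9977416992188, -71.41852569580078), (130.9320831298828, 94.08905029296875), 89.2085189819336)
rail centreline [8.00389834e-03 7.85450462e+02]
(27.98, array([520.9, -73.5, 249.5]), array([ 0.3, -0.1,  0.1]))
```

View pics/s5.png

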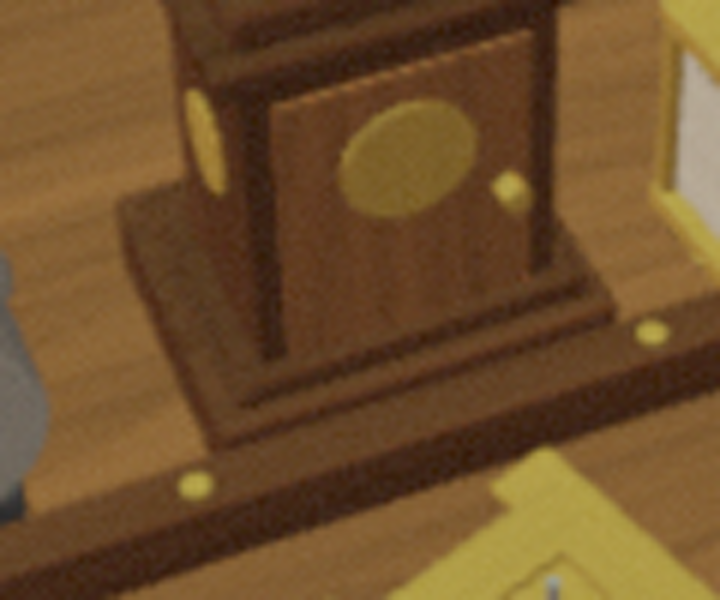

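The plinth's back edge runs along the rail from (220,440) to (615,310) with no visible gap. The second press met a rigid stop at the same place, so the clock is flush.

```bash
python3 -c "
from plant import ctrl
print(ctrl.finish_job())"
```

```text
the job is handed in; nothing more can be done
None
```

I slid the tall clock back against the rail, square and flush, about 3 mm (perhaps up to 5 mm) off mid-gap by my camera measurements; it was pushed only on the plinth, nothing else showed any movement, and I took the hand clear and handed the job in at about 28 s.

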